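# Feel for the vial cap that stands proud and press it home

### The arm

A 6-joint arm with a two-finger parallel gripper is mounted at the origin on the work surface. World frame = base frame: x ahead of the robot, y to its left, z up, the work surface at z = 0. Lengths are in mm, angles in degrees, forces in N, time in s.
With the tool pointing down it reaches from about 200 to 875 mm from the base axis. Payload 3.4 kg.
Tool frame: the origin (TCP) lies at the very end of the fingers, on their centre line; the grasp point (between the pads) lies 19 mm behind it; z points along the fingers, y is the line along which they close (so a half turn about z gives the same grasp; the last joint's range is limited). The gripper opens to 94 mm and grips with 3 to 60 N. Pads are 16 mm wide; open, the fingers measure 119 mm over their backs; the gripper's body (75 mm by 177 mm) begins 78 mm behind the grasp point.
Start: joints at [-83.308, 15.808, 86.224, -0, 77.962, -6.933], TCP at [135.447, -558.856, 205.493] pointing down, gripper open.
Joint ranges: [-165.64, 165.64], [-43.16, 119.46], [12.63, 154.43], [-67.54, 247.53], [6.08, 155.33], [-154.97, 154.97]. Speed limits (degrees/s): [147.25, 147.25, 180, 180, 180, 180].

### API

Orientations are given as a 3x3 rotation matrix whose columns are the frame's x, y, z axes.
In Python, from plant import env gives the robot as it stands. The module is installed in compiled form; this text tells all that it offers. Calls block until the motion is done:
- env.goto(position, orientation): joint-space move of the TCP to a pose.
- env.line_to(position, orientation=None, max_speed=150, max_force=None): straight line of the TCP; orientation=None keeps the orientation; max_speed is the mean speed in mm/s. With max_force (N) it stops when the force on the tool has changed by that much, and returns True; else False.
- env.movej(angles): joint-space move.
- env.set_gripper(opening, f_grip=None): finger opening in mm; f_grip is the grip in N (None keeps the last); returns when the fingers have stopped.
- env.dwell(seconds).
- env.inverse_kinematics(position, orientation): joint angles nearest the present ones, or None.
- env.grab_frame(name): name is "scene" or "top" or "wrist"; returns the picture (480x640x3 uint8, red, green, blue); there is no depth.
- env.camera_params(name): a dict with "camera_matrix" (3x3 intrinsics, pixels), "R" (3x3) and "t" (3): a world point X has camera coordinates R X + t. Camera axes: x right, y down, z forward; pixel columns grow to the right and rows downward; lengths in mm; the calibration is good to about 2 mm. A picture is of the moment at which its call begins: read the wrist's pose just before it. camera_params takes no time and is no camera call; for the wrist camera it gives the pose at the moment of the call.
A pose or a line that the arm cannot do raises env.PlanningError and nothing moves.
- env.job_done(): hands the job in; it is judged then, once.
Readings, each from a call of its own:
- env.get_t(): time.
- env.get_q(): joint angles.
- env.get_dq(): joint speeds.
- env.get_joint_efforts(): joint torques, N m.
- env.get_eef_pos(): TCP position.
- env.get_tcp_rot(): TCP orientation.
- env.get_contact_force(): force on the tool from outside, world axes, zero at the start.
- env.get_wrist_torque(): the same for the moment, N m.
- env.get_finger_gap(): finger opening in mm.
- env.get_grasp_force(): force on a finger pad.
Only numpy, scipy, OpenCV 4.12 (cv2) and the standard library are available. Lean on these libraries where they do the work, as an engineer would, in place of code of your own. Each camera call takes 0.05 s, during which the arm holds its last target. There are 200 camera calls.

### The job

One of the five blue vial caps in the aluminium block is not pushed fully home. Take the orange spring probe from its holder, touch the top of every cap lightly with its tip, one after the other from the red-dot end to the other end, to feel which one stands high, and only then press that one gently down with the probe until it is fully home like the others. Put the probe back upright in its holder, let go, and do not press hard on the good caps or disturb the glassware.

Things in the scene. Friction and masses are not known exactly. Their poses are not given: they have to be found in the camera images.
- rack: Aluminium vial block, fixed, 70 (x) x 240 (y) x 45 mm high. Origin: centre of its underside, z up. Five vials are sunk in a row along y; only their blue caps show (20 mm wide, 10 mm high, 45 mm apart). A 12 mm red dot on top at the -y end marks the first. A cap that is home has its top 55 mm above the underside. One, a different one each time, stands 4 to 6 mm higher.
- place1 (a point): Where the top centre of the first (nearest the red dot) cap is when that cap is home, on the block's row (y = -90 mm, z = 55 mm in the block's frame). It is fixed to the block and does not tell whether this cap stands higher.
- place2 (a point): Where the top centre of the second cap is when that cap is home, on the block's row (y = -45 mm, z = 55 mm in the block's frame). It is fixed to the block and does not tell whether this cap stands higher.
- place3 (a point): Where the top centre of the third cap is when that cap is home, on the block's row (y = 0 mm, z = 55 mm in the block's frame). It is fixed to the block and does not tell whether this cap stands higher.
- place4 (a point): Where the top centre of the fourth cap is when that cap is home, on the block's row (y = 45 mm, z = 55 mm in the block's frame). It is fixed to the block and does not tell whether this cap stands higher.
- place5 (a point): Where the top centre of the fifth cap is when that cap is home, on the block's row (y = 90 mm, z = 55 mm in the block's frame). It is fixed to the block and does not tell whether this cap stands higher.
- loose_cap (a joint): How far the one proud cap stands above home, m: 0 = home against a hard stop, 0.004 to 0.006 at the start. It does not tell at which place that cap is. The cap stays put under light touches and slides down only under a push of about 10 N; when the push has risen to 13 to 17 N it is home.
- probe_grip (a point): Point to grip, on the axis of the probe's orange handle (24 x 24 mm square, sides along this frame's x and y; 25 mm of it above, 35 mm below this point). z points up, away from the tip. Below: dark flange (36 mm wide, underside 40 mm below this point), steel barrel (16 mm wide, 55 mm long), brass plunger (9 mm wide), its tip 115 mm below this point. About 0.2 kg.
- probe_tip (a point): Centre of the flat end of the probe's brass plunger; it moves with the plunger.
- plunger (a joint): How far the probe's spring plunger is pushed in, m: 0 = free, at most 0.016. The spring gives 1.5 N per mm. A light touch is 1.5 to 6 N (1 to 4 mm). Above about 9 N (6 mm) is hard pressing, which harms a cap that is already home; above 21 N (14 mm) harms any cap.
- holder_seat (a point): Centre of the top face of the probe's holder, a fixed white block 60 by 60 mm and 85 mm high with an upright round hole, 22 mm wide, right through. The probe stands in it, barrel down, with its flange resting on this face (probe_grip is then 40 mm above this point).
- dropper: White dropper bottle with a blue cap, 36 mm wide, 85 mm high, loose. Origin at the centre of its underside. Leave alone.
- beaker: Glass beaker, 72 mm wide, 90 mm high, loose. Origin at the centre of its underside. Leave alone.
- jar: Small amber jar with a green cap, 40 mm wide, 45 mm high, loose. Origin at the centre of its underside. Leave alone.
Things that resemble listed ones, but are neither listed nor needed, are in the scene too. Of the things like the part that bears probe_grip, leave any that is purple; of the rest the larger one is meant. Leave any purple look-alike of the part that bears holder_seat alone.

How it is judged:
By the outcome, as a careful person would: the job done as asked, in the order asked, and still so for the second after the job is handed in, with the robot touching nothing.
It also fails if it takes over 61 s, if anything falls off the work surface, if the arm or the gripper's body presses on something with over 40 N, if the wrist force passes 120 N, or if a joint passes its speed limit or range.

## Working session

There is one attempt and no reset: what is moved stays moved. The work goes in short steps, each a Python script; the robot and the scene stay as the last script left them, time stands still between calls to the robot, and variables do not carry over. Pictures are saved under pics/ and viewed, at most 10 in all, crops included, and the job is handed in when it is done.

```bash
mkdir -p pics
python3 - <<'E'
from plant import env
import cv2,numpy as np
for n in("scene","top"):
    f=env.grab_frame(n);cv2.imwrite(f"pics/{n}0.png",f[:,:,::-1])
    p=env.camera_params(n);print(n,p)
print(env.get_t())
E
```

```text
scene {'camera_matrix': array([[532.77923217,   0.        , 325.89075974],
       [  0.        , 532.77923217, 242.36361594],
       [  0.        ,   0.        ,   1.        ]]), 'R': array([[ 0.12613217,  0.99188013, -0.01626319],
       [ 0.50610195, -0.07844111, -0.85889918],
       [-0.85320073,  0.10010399, -0.51188642]]), 't': array([ -40.97708704, -217.27850161, 1633.05601436])}
top {'camera_matrix': array([[490.85975584,   0.        , 322.431103  ],
       [  0.        , 490.85975584, 234.01781145],
       [  0.        ,   0.        ,   1.        ]]), 'R': array([[-0.01119551, -0.99993459,  0.0023386 ],
       [-0.99325142,  0.01085062, -0.11547247],
       [ 0.11543954, -0.00361559, -0.99330793]]), 't': array([ -33.2209876 ,  598.67685915, 1241.68247497])}
0.1
```

View pics/scene0.png

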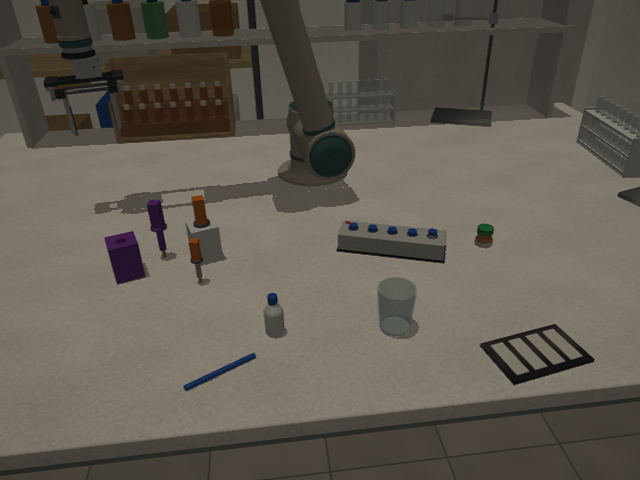

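View pics/top0.png

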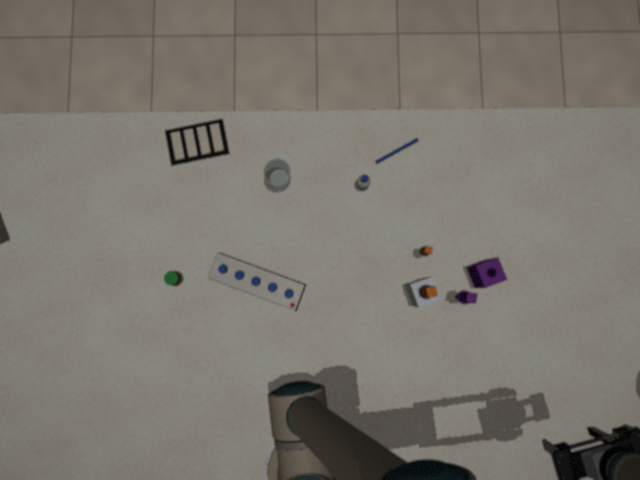

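The scene view shows the orange probe in the white holder at (200,210), a small orange decoy at (196,250), and a purple probe and holder on the left. In the top view the holder is at (423,292), the probe handle at (428,292), and the caps run from (289,293) at the red-dot end to (223,269).

```bash
cat > h.py <<'E'
from plant import env
import cv2,numpy as np
def ray(p,uv,z):
    K,R,t=p["camera_matrix"],p["R"],p["t"]
    d=R.T@np.linalg.solve(K,[uv[0],uv[1],1.]);c=-R.T@t
    return c+d*(z-c[2])/d[2]
def tri(views):
    A=np.zeros((3,3));b=np.zeros(3)
    for p,uv in views:
        c=-p["R"].T@p["t"];d=ray(p,uv,0)-c;d/=np.linalg.norm(d)
        M=np.eye(3)-np.outer(d,d);A+=M;b+=M@c
    return np.linalg.solve(A,b)
def blobs(f,lo,hi,amin=15):
    m=cv2.inRange(cv2.cvtColor(f,cv2.COLOR_RGB2HSV),np.array(lo),np.array(hi))
    n,l,s,c=cv2.connectedComponentsWithStats(m)
    return [(c[i],s[i],l==i) for i in range(1,n) if s[i][4]>=amin]
ORANGE=((3,150,60),(20,255,255));BLUE=((100,120,40),(125,255,255))
E
python3 - <<'E'
from h import *
f=cv2.imread("pics/top0.png")[:,:,::-1].copy();p=env.camera_params("top")
print("orange");
for c,s,_ in blobs(f,*ORANGE): print(c.round(1),s,ray(p,c,150).round(1))
print("blue")
for c,s,_ in blobs(f,*BLUE): print(c.round(1),s[4],ray(p,c,55).round(1))
g=cv2.cvtColor(f,cv2.COLOR_RGB2HSV)
print("red",[(c.round(1),s[4],ray(p,c,45).round(1)) for c,s,_ in blobs(f,(170,80,60),(180,255,255),3)])
crop=f[235:325,380:520]; cv2.imwrite("pics/crop.png",cv2.resize(crop[:,:,::-1],None,fx=5,fy=5,interpolation=cv2.INTER_CUBIC))
E
```

```text
orange
[427.  249.9] [424 247   8   7  45] [ 544.5 -285.5  150. ]
[429.8 291.3] [425 287  11  10  94] [ 447.7 -288.5  150. ]
blue
[396.7 150.4] 68 [ 813.7 -236.2   55. ]
[364.5 178. ] 26 [ 741.  -150.5   55. ]
[222.2 268.5] 36 [510.6 215.6  55. ]
[239.  274.5] 38 [495.  172.7  55. ]
[255.2 280.8] 37 [478.7 131.5  55. ]
[271.9 286.9] 38 [462.7  89.3  55. ]
[288.5 293.1] 37 [446.8  47.4  55. ]
red []
```

View pics/crop.png

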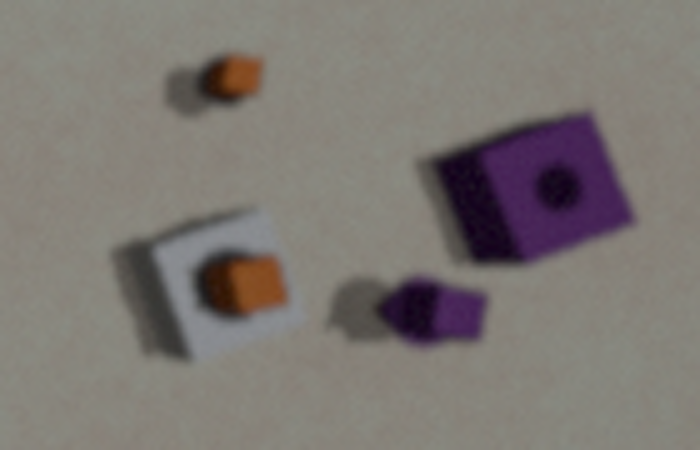

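The crop shows the probe in the white holder, with the handle top centred near full-image pixel (432,292). The small orange decoy and the purple items are about 90 mm away. I'll go above the probe for one close look.

```bash
cat >> h.py <<'E'
def down(yaw):
    """tool z down, tool y at angle yaw (deg) from world x"""
    a=np.radians(yaw);y=np.array([np.cos(a),np.sin(a),0]);z=np.array([0,0,-1.])
    return np.column_stack([np.cross(y,z),y,z])
E
python3 - <<'E'
from h import *
print(env.get_tcp_rot().round(2).tolist())
for y in(90,-90): print(y,env.inverse_kinematics([446,-291,300],down(y)))
R0=env.get_tcp_rot()
env.goto([446,-291,300],R0)
p=env.camera_params("wrist");f=env.grab_frame("wrist");cv2.imwrite("pics/w1.png",f[:,:,::-1])
np.savez("w1",**p)
print((-p["R"].T@p["t"]).round(1),p["R"].round(2).tolist(),env.get_t(),env.get_q())
for c,s,m in blobs(f,*ORANGE,100): print(c.round(1),s,ray(p,c,150).round(1))
E
```

```text
[[0.97, 0.24, -0.0], [0.24, -0.97, 0.0], [0.0, -0.0, -1.0]]
90 [-4.06111389e+01  9.86395646e+00  8.10155080e+01 -2.54444375e-14
  8.91205356e+01 -1.30611139e+02]
-90 [-4.06111389e+01  9.86395646e+00  8.10155080e+01 -2.54444375e-14
  8.91205356e+01  4.93888611e+01]
[ 521.6 -273.4  478.2] [[0.23, -0.97, -0.0], [-0.94, -0.23, 0.27], [-0.26, -0.06, -0.96]] 1.7 [-4.07551995e+01  9.93319742e+00  8.09904602e+01  3.24612688e-02
  8.91875921e+01  3.57081062e+01]
[347.5 114.3] [337 103  22  23 343] [ 546.1 -293.6  150. ]
[319.1 212.1] [307 196  25  33 771] [ 453.1 -289.9  150. ]
[535.8 381.7] [511 346  41  71 781] [ 322.3 -570.1  150. ]
[ 94.6 370.9] [ 87 350  19  44 155] [220.  -90.4 150. ]
[ 93.9 408.2] [ 87 397  22  20 110] [169.3 -92.8 150. ]
[561.8 446.8] [ 464  435  176   22 1833] [ 244.8 -636.3  150. ]
[376.5 450.1] [ 290  444  177   13 1346] [ 188.  -424.4  150. ]
```

View pics/w1.png

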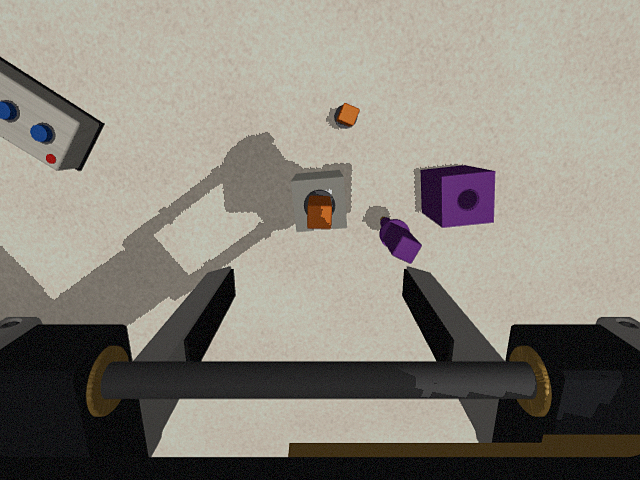

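The wrist view shows the holder centred near (321,200) and the probe's handle top near (320,217), nearly aligned with the gripper. The red dot is at (51,158). I'll zoom in for the yaw.

Run:
```python
import cv2
f=cv2.imread("pics/w1.png")[160:240,280:360]
cv2.imwrite("pics/w1c.png",cv2.resize(f,None,fx=7,fy=7,interpolation=cv2.INTER_NEAREST))
```

```text
(no output)
```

View pics/w1c.png

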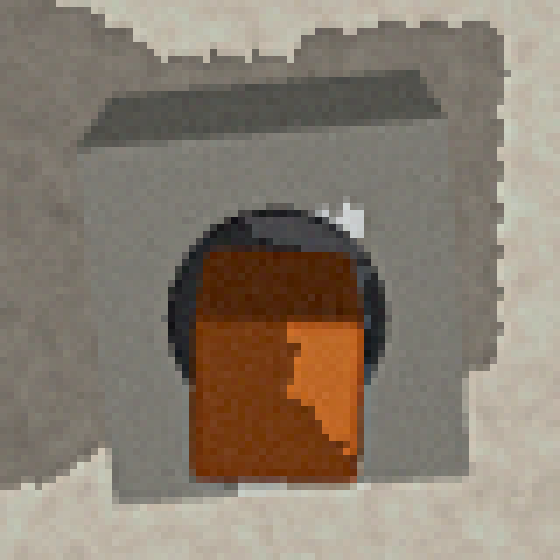

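The handle's top face has its centre at (319.0,216.9) and is aligned with the tool to within about 2°. The holder face centre is at (319.0,203.8). I'll cast both as rays and compare them.

Run:
```python
from h import *
p=dict(np.load("w1.npz"))
a=ray(p,(319,216.9),150);b=ray(p,(319,203.8),85)
q=[ray(p,(280+x/7-.5,160+y/7-.5),150) for x,y in((195,322),(363,320),(358,482),(190,482))]
print(a,b,[np.linalg.norm(q[i]-q[i-1]).round(1) for i in range(4)],ray(p,(51,158),45))
print(np.degrees(np.arctan2(*(q[1]-q[0])[1::-1])), np.degrees(np.arctan2(*(q[3]-q[0])[1::-1])),env.get_tcp_rot().round(3).tolist())
```

```text
[ 448.45183988 -290.88617505  150.        ] [ 448.97175828 -290.7156194    85.        ] [np.float64(22.8), np.float64(23.1), np.float64(23.0), np.float64(23.5)] [419.64394245  40.14781276  45.        ]
-75.70044873018665 -168.6724207492627 [[0.972, 0.234, -0.001], [0.234, -0.972, 0.002], [-0.001, -0.002, -1.0]]
```

Both points agree to within 1 mm, and the measured handle side of about 23 mm fits the given 24. I'll grasp, lift, go over the block and look at the caps.

Run:
```python
from h import *
R=down(-76.8);x,y=448.7,-290.8
env.set_gripper(60,50)
env.goto([x,y,170],R)
print("stop",env.line_to([x,y,106],max_speed=100,max_force=15),env.get_eef_pos(),env.get_contact_force())
env.set_gripper(0,60)
print("gap",env.get_finger_gap(),env.get_grasp_force(),env.get_contact_force(),env.get_t())
env.line_to([x,y,215],max_speed=120)
print("lift",env.get_finger_gap(),env.get_contact_force(),env.get_eef_pos())
env.line_to([450,60,215],max_speed=250)
p=env.camera_params("wrist");f=env.grab_frame("wrist");cv2.imwrite("pics/w2.png",f[:,:,::-1]);np.savez("w2",**p)
for c,s,m in blobs(f,*BLUE,60): print(c.round(1),s,ray(p,c,55).round(1))
print(env.get_t())
```

```text
stop False [ 449.34171231 -291.32756428  106.84470017] [-0.19697922 -0.46650855 -0.51320277]
gap 23.754248543501486 59.954747557640076 [-0.02626399 -0.40144454  0.73147838] 4.425
lift 24.033894000037527 [-0.03289831 -0.10329991 -2.04747696] [ 448.16090824 -290.33314101  214.06420514]
[168.1 116.3] [156 105  25  23 435] [511.9 217.3  55. ]
[212.  144.1] [201 134  23  22 386] [496.4 174.   55. ]
[252.4 170.8] [242 161  22  21 354] [480.5 132.4  55. ]
[291.  196.2] [281 186  21  21 324] [464.8  90.9  55. ]
[328.1 220.6] [319 211  19  20 312] [449.2  49.6  55. ]
7.0833
```

View pics/w2.png

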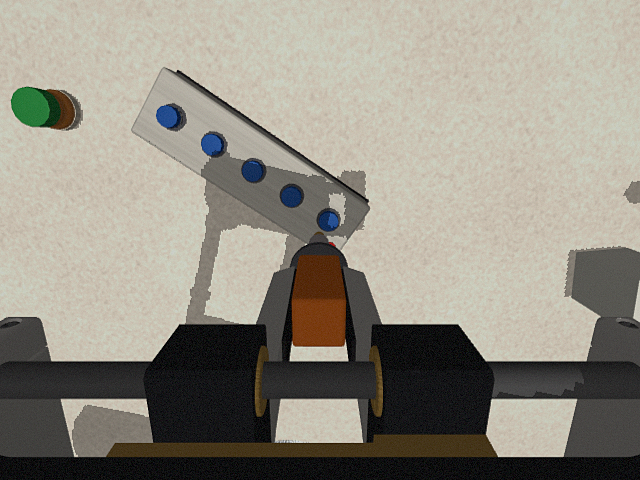

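The picture shows the probe held straight and all five caps, from (328,221) to (168,116). Both views agree to within about 2 mm on the cap positions. I'll touch cap 1 first to check the force stop.

```bash
cat >> h.py <<'E'
def cap(i): return np.array([448+15.85*i,48.7+42.0*i])
def touch(i):
    c=cap(i)
    env.line_to([*c,168],max_speed=150);env.dwell(.15)
    f0=env.get_contact_force()[2]
    hit=env.line_to([*c,147.5],max_speed=18,max_force=2.5)
    env.dwell(.1);z=env.get_eef_pos();f=np.mean([env.get_contact_force()[2] for _ in range(3)])-f0
    print(i+1,hit,"z",z.round(2),"F",round(f,2),"contact z",round(z[2]+f/1.5,2),"t",env.get_t())
    env.line_to([*c,168],max_speed=100)
E
python3 - <<'E'
from h import *
touch(0)
print(env.get_finger_gap(),env.get_contact_force())
E
```

```text
1 True z [447.8   48.69 148.55] F 4.19 contact z 151.34 t 8.7917
23.706228762233 [ 0.45873746 -0.04879409 -1.97739715]
```

Run:
```python
from h import *
for i in range(1,5): touch(i)
print(env.get_finger_gap(),env.get_contact_force())
```

```text
2 True z [463.63  90.71 148.63] F 3.76 contact z 151.13 t 10.8167
3 True z [479.51 132.7  148.62] F 3.61 contact z 151.03 t 12.8417
4 True z [495.35 174.71 148.58] F 3.16 contact z 150.69 t 14.8667
5 True z [511.26 216.64 153.22] F 4.24 contact z 156.05 t 16.7083
23.947641178656315 [ 0.42780122  0.02770963 -2.4803205 ]
```

Cap 5 stands about 5 mm high. I'll press it slowly while watching the force.

Run:
```python
from h import *
c=cap(4)
env.line_to([*c,168]);env.dwell(.15);f0=env.get_contact_force()[2]
for z in(149,146,144,142.5,141.5,140.5,139.7,139):
    env.line_to([*c,z],max_speed=20);env.dwell(.15)
    f=np.mean([env.get_contact_force()[2] for _ in range(3)])-f0;print(z,env.get_eef_pos()[2].round(2),round(f,2))
    if f>16.2: break
env.line_to([*c,168],max_speed=40)
touch(4);print(env.get_finger_gap())
```

```text
149 150.27 10.12
146 147.46 11.1
144 145.52 10.02
142.5 144.09 10.23
141.5 143.34 11.65
140.5 142.57 13.4
139.7 141.96 13.43
139 141.4 15.2
5 True z [511.17 216.64 148.45] F 4.34 contact z 151.34 t 23.875
23.62271079298206
```

Cap 5 is home: its contact height matches the others, and it stopped hard with the push at 15 N. Now I'll take the probe back to the holder.

Run:
```python
from h import *
x,y=448.9,-290.9
env.line_to([*cap(4),215],max_speed=150)
env.line_to([x,y,215],max_speed=250);env.dwell(.3)
print(env.get_eef_pos())
p=env.camera_params("wrist");f=env.grab_frame("wrist");cv2.imwrite("pics/w3.png",f[:,:,::-1])
print("hit",env.line_to([x,y,160],max_speed=60,max_force=5),env.get_eef_pos(),env.get_contact_force(),env.get_t())
```

```text
[ 449.02015065 -290.55794429  215.06694903]
hit False [ 449.22733353 -291.14665675  160.42054066] [-0.74181351  0.18782822 -1.98302149] 28.3
```

View pics/w3.png

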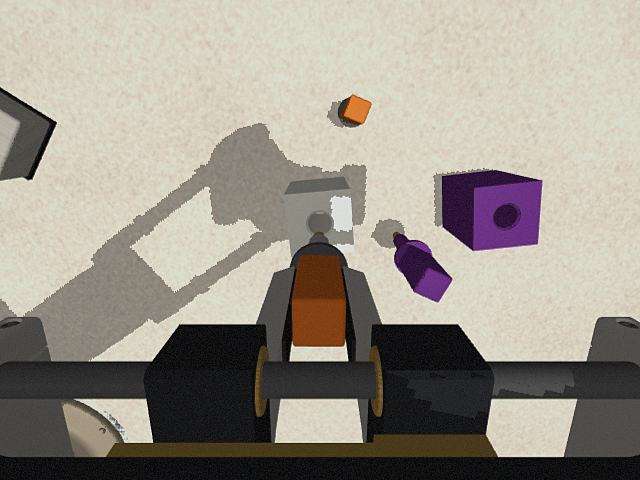

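The picture shows the holder hole at (319,223), in line with the plunger. At z=160 the tip is already in the hole with no side force, so I'll lower it fully, release and retreat.

Run:
```python
from h import *
x,y=448.9,-290.9
print("hit",env.line_to([x,y,106.3],max_speed=40,max_force=4),env.get_eef_pos(),env.get_contact_force())
if env.get_eef_pos()[2]<109:
    env.set_gripper(55);env.dwell(.3)
    env.line_to([x,y,300],max_speed=120)
    env.dwell(.3)
    p=env.camera_params("wrist");f=env.grab_frame("wrist");cv2.imwrite("pics/w4.png",f[:,:,::-1])
    for c,s,m in blobs(f,*ORANGE,300): print(c.round(1),s,ray(p,c,150).round(1))
print(env.get_t())
```

```text
hit False [ 449.12569142 -291.0908663   106.52040438] [ 0.22474792 -0.56608141 -1.26083582]
[347.2 113.8] [336 103  23  22 347] [ 547.1 -293.4  150. ]
[318.8 212.2] [307 196  25  33 781] [ 453.7 -289.4  150. ]
[189.4 382.4] [180 346  26  71 514] [ 228.1 -192.1  150. ]
[447.3 382.3] [432 346  26  71 591] [ 295.4 -475.5  150. ]
[402.8 447.9] [ 188  435  387   22 3679] [ 193.  -454.9  150. ]
32.875
```

View pics/w4.png

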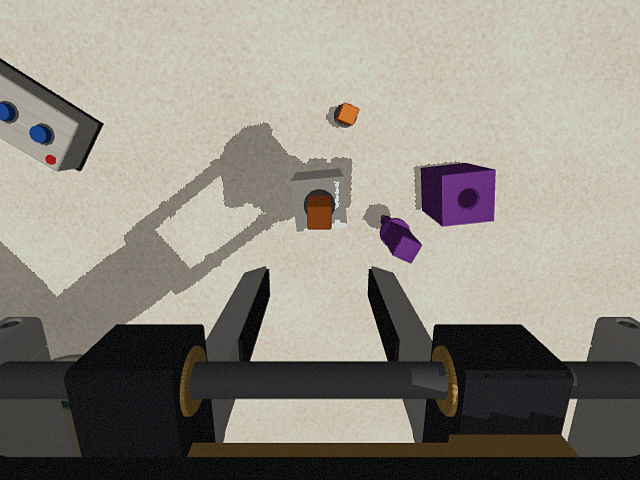

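The probe stands upright and seated in its holder, with its handle at (319,212) as at the start, and the gripper is clear. I'll hand the job in.

```bash
python3 -c "
from plant import env
print(env.job_done())"
```

```text
the job is handed in; nothing more can be done
None
```

I touched all five caps lightly in order (3–4 N each), found cap 5 about 5 mm high, pressed it home at about 15 N, returned the probe upright to its holder, and handed the job in after about 33 s of the 61 s limit; the verdict was not shown.

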